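# Take the depth of a heater-block well with the bench depth gauge

## Task

Take the black knob on top of the depth gauge's rod and lower the rod gently into the well of the metal block until its spring foot rests lightly on the bottom, without jamming it down. Then swing the gauge's clamp lever all the way round to lock the slide at that height, with the foot still resting on the bottom, and let go; leave the other things on the bench where they are.

Things in the scene. Friction and masses are not known exactly. Their poses are not given: they have to be found in the camera images.
- stand: bench depth-gauge stand, fixed to the table, yaw varies: 150 (x) x 170 (y) x 10 mm base plate, two legs at y = -65 and +65 mm, beam 34 x 142 mm from 105 to 125 mm above the table, 26 mm collar up to 140 mm round the rod. Origin on the table straight under the rod's axis; z up. The block stands under the beam; the clamp lever lies on the beam's +y side.
- knob (a point): centre of the black round knob on top of the gauge's rod, 24 mm across, 30 mm tall, grasped from above. It only slides vertically (cannot turn or tilt), straight above the stand's origin: 230 to 245 mm above the table at the start, 165 mm at the lowest. It stays at the height where it is left: the guide drags with about 3 N either way, the rod weighs 1.5 N.
- gauge_rod: the vertical sliding rod, origin at its knob's centre, z up; steel shaft 10 mm across. At its lower end is a spring foot, its tip 150 mm below the origin when free. The foot yields up to 6 mm at 1.5 N/mm, then is hard on its stop. Above 10 N on the well's bottom it is jammed. Let go and unclamped, the rod gives way upward until the foot presses with about 4.5 N or less.
- block: aluminium heater block, 70 x 70 x 70 mm, fixed on the stand's plate; origin under its centre, 10 mm above the table, z up. A round well, 21 mm across, opens in its top straight under the rod. The well's depth is not known: its bottom lies 12 to 37 mm above the block's underside (knob centre 172 to 197 mm above the table when the free foot just touches).
- clamp (a joint): angle of the clamp lever (rad): 0 fully open, 1.38 at its stop, fully locked; grows as the lever swings clockwise seen from above. Starts near open. Stays where it is left (drags with 0.08 N m) and stiffens to about 0.3 N m from 1.2 on, where its eccentric begins to jam the rod; past 1.3 it is over centre and the rod is locked.
- clamp_hinge (a point): the clamp lever's upright hinge axis, 131 mm above the table, 32 mm from the rod's axis towards the stand's +y
- clamp_pin (a point): centre of the lever's handle, an upright black pin 16 mm across and 40 mm tall (131 to 171 mm above the table); this point is 156 mm above the table, 80 mm from the hinge axis. At 0 it lies 1.3 rad anticlockwise (from above) of the stand's +y about the hinge, at 1.3 straight towards the stand's +y. Can be pinched or pushed from above.
- tube_rack: red tube rack, 90 x 160 x 105 mm tall, origin under its centre; leave alone
- media_bottle: glass bottle with blue cap, 70 mm across, 150 mm tall, origin under its centre; leave alone
- tip_box: white and yellow pipette-tip box, 85 x 120 x 60 mm tall, origin under its centre; leave alone
- beaker: clear beaker, 60 mm across, 75 mm tall, origin under its centre; leave alone
- vial: small amber vial, 24 mm across, 50 mm tall, beside the stand on its -y side, origin under its centre; leave alone
- caps_tray: low white tray of caps, 60 x 90 x 18 mm, behind the stand (its +x side), origin under its centre; leave alone
- driver: screwdriver, 150 mm long, lying beside the stand on its -y side; leave alone
Things that resemble listed ones, but are neither listed nor needed, are in the scene too. Of the things that look like the stand, the smallest one is meant.

How it is judged:
By the outcome, as a careful person would: the job done as asked, in the order asked, and still so for the second after the job is handed in, with the robot touching nothing.
It also fails if it takes over 64 s, if anything falls off the work surface, if the arm or the gripper's body presses on something with over 40 N, if the wrist force passes 120 N, or if a joint passes its speed limit or range.

## Robot

A 7-joint arm with a two-finger parallel gripper is mounted at the origin on the work surface. World frame = base frame: x ahead of the robot, y to its left, z up, the work surface at z = 0. Lengths are in m, angles in degrees, forces in N, time in s.
With the tool pointing down it reaches from about 0.425 to 0.875 m from the base axis. Payload 4.7 kg.
Tool frame: the origin (TCP) lies on the front face of the gripper's body, between the roots of the fingers; the fingertips stand 70 mm ahead of it and the grasp point (between the pads) lies 51 mm ahead of it; z points along the fingers, y is the direction in which the jaws open and shut (so a half turn about z gives the same grasp; the last joint's range is limited). The gripper opens to 87 mm and grips with 3 to 60 N. Pads are 19 mm wide; open, the fingers measure 117 mm over their backs; the gripper's body (75 mm by 190 mm) begins 51 mm behind the grasp point.
Start: joints at [72.141, 18.392, -4.016, 83.108, 1.295, 78.541, -3.26], TCP at [0.208, -0.616, 0.292] pointing down, gripper open.
Joint ranges: [-163.93, 163.93], [-17.29, 119.83], [-79.2, 71.16], [3.27, 140.29], [-89.18, 269.18], [5.43, 117.66], [-154.24, 154.24]. Speed limits (degrees/s): [147.25, 147.25, 180, 180, 180, 180, 180].

## Interface

Orientations are given as [roll, pitch, yaw] about the fixed x, y, z axes, in that order (R = Rz(yaw) Ry(pitch) Rx(roll)).
In Python, from cell import env gives the robot as it stands.
- The arm moves only by the tool drive_tool, never from a script. Its argument "commands" is a list of rows, each a list of 7 numbers: the shift along the tool's x, y, z in cm, then the turn, a rotation vector about the tool's x, y, z in degrees, then the opening, from 0 (shut) to 1 (fully open). In form: [[tx, ty, tz, rx, ry, rz, hand], ...]. A call has 1 to 20 rows; each row shifts and turns the commanded pose from where the row before left it, along the tool's axes as they then stand; what a row does not reach is not made up. A row lasts 1/12 s, in which the tool goes at most 41.7 mm and 7.16 degrees, less where a joint would pass 70% of its speed; a pose out of reach is approached as far as the arm can. A call is refused whole if a number of a shift passes 4.17 or a number of a turn 7.16, either way. A call with a gripper value outside its range is refused whole. The fingers move at their own pace and stop on an object; "force" is the grip in N (left out, the last holds). Time passes only in rows, so rows that do not move let the fingers close. It gives the time, the measured TCP pose, the force and the opening at its end, in the units of the state.
- env.get_obs(): the state, without advancing time (a new reading comes with each control period).
- env.read_camera(name): name is "side" or "top" or "wrist"; returns a dict with "img" (420x560x3 uint8, blue, green, red), "mtx" (3x3 intrinsics, pixels), "pose" (4x4, takes a point from camera to world coordinates). Camera axes: x right, y down, z forward; pixel columns grow to the right and rows downward; lengths in m; the calibration is good to about 2 mm. A picture is of the moment at which its call begins. There is no depth.
- env.sign_off(): hands the job in, once; it reports no verdict.
The state is a dict: "time_s": time; "qpos": joint angles; "joint_velocities": joint speeds; "effort": joint torques, N m; "tool_pos": TCP position; "tool_rot": TCP orientation; "force": force on the tool from outside, world axes, zero at the start; "wrist_torque": the same for the moment, N m; "grip_width": finger opening in m.
Only numpy, scipy, OpenCV 4.12 (cv2) and the standard library are available. Lean on these libraries where they do the work, as an engineer would, in place of code of your own. Each camera call takes 0.05 s, during which the arm holds its last target.

## Working session

There is one attempt and no reset: what is moved stays moved. The work goes in short steps, Python scripts to look and compute and a tool call to move; the robot and the scene stay as the last step left them, time stands still between calls to the robot, and variables do not carry over. Pictures are saved under pics/ and viewed, and the job is handed in when it is done.

Besides the shell and the picture viewer there is one more tool, called after ">>>" as name(argument=value, ...) on one line, values as JSON. drive_tool: Moves the arm, as the interface text tells. Its arguments: {"type":"object","properties":{"commands":{"type":"array"},"force":{"type":"number"}},"required":["commands"]}

```bash
ls; mkdir -p pics
python3 - <<'E'
from cell import env
import cv2
o=env.get_obs()
print({k:o[k] for k in o})
for n in ["side","top","wrist"]:
    c=env.read_camera(n); cv2.imwrite(f"pics/{n}0.png",c["img"]); print(n,c["mtx"].round(1).tolist(),c["pose"].round(3).tolist())
E
```

```text
pics
{'time_s': 0.0, 'qpos': array([72.13943173, 18.43809199, -4.01503347, 83.17504367,  1.29227897,
       78.53826256, -3.25923841]), 'joint_velocities': array([-0.05722792, -0.0318972 , -0.0227357 ,  0.00981958, -0.00239342,
       -0.0005304 ,  0.02758155]), 'effort': array([ 7.27543738e-04, -4.91284096e+01, -4.03586207e-01, -3.12532425e+01,
       -6.39189966e-02,  4.38356667e-02,  1.68796796e-04]), 'tool_pos': array([ 0.2078949 , -0.61542351,  0.29117101]), 'tool_rot': array([-1.79893688e+02,  3.13544784e-03,  1.86700697e+01]), 'force': array([-1.00483704e-04,  3.29350284e-01,  1.38750136e-01]), 'wrist_torque': array([-0.04185414, -0.00581109, -0.00536063]), 'grip_width': 0.08692510684607692}
side [[478.5, 0.0, 285.9], [0.0, 478.5, 211.3], [0.0, 0.0, 1.0]] [[0.977, -0.131, 0.166, 0.261], [-0.211, -0.539, 0.816, -1.104], [-0.018, -0.832, -0.554, 0.935], [0.0, 0.0, 0.0, 1.0]]
top [[389.9, 0.0, 276.2], [0.0, 389.9, 215.8], [0.0, 0.0, 1.0]] [[0.015, -0.99, 0.138, 0.323], [-1.0, -0.015, -0.004, 0.002], [0.007, -0.138, -0.99, 1.34], [0.0, 0.0, 0.0, 1.0]]
wrist [[322.6, 0.0, 280.0], [0.0, 322.6, 211.9], [0.0, 0.0, 1.0]] [[0.32, -0.913, -0.254, 0.276], [-0.947, -0.309, -0.085, -0.592], [-0.001, 0.268, -0.964, 0.385], [0.0, 0.0, 0.0, 1.0]]
```

View pics/side0.png

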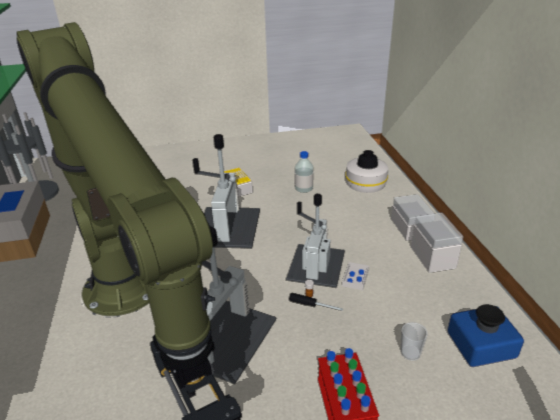

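View pics/top0.png

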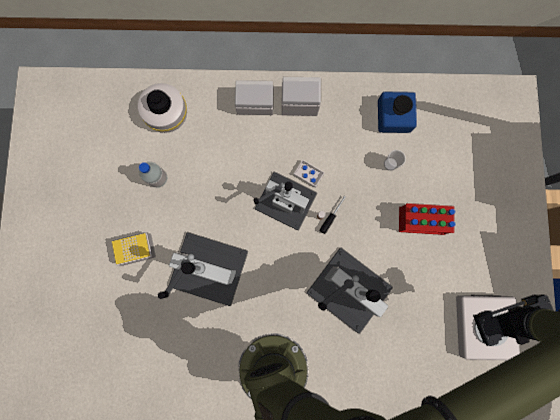

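Candidates in the top view are three stands: (285,197), (207,268) and (350,290). Their knobs are at about (288,186), (187,268) and (373,295). The smallest is the one at (285,197), which also has the vial, driver and caps tray beside it. I'll crop in to check.

Run:
```python
import cv2,numpy as np
a=cv2.imread("pics/top0.png")[150:250,230:350]; b=cv2.imread("pics/side0.png")[185:320,270:390]
cv2.imwrite("pics/crop0.png",np.hstack([cv2.resize(a,(400,333),interpolation=2)[:333],cv2.resize(b,(400,450),interpolation=2)[:333]]))
```

```text
(no output)
```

View pics/crop0.png

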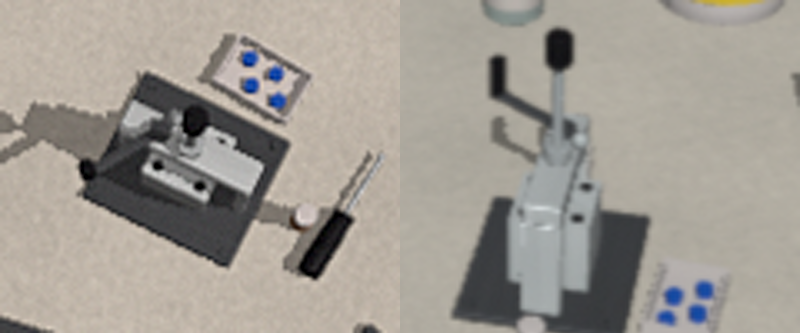

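```bash
cat > h.py <<'E'
import numpy as np,cv2
def ray(c,u,v):
    d=np.linalg.inv(c["mtx"])@[u,v,1]; P=c["pose"]; d=P[:3,:3]@d; return P[:3,3],d/np.linalg.norm(d)
def plane(c,u,v,z):
    o,d=ray(c,u,v); return o+d*(z-o[2])/d[2]
def tri(r1,r2):
    (o1,d1),(o2,d2)=r1,r2
    s=np.linalg.lstsq(np.c_[d1,-d2],o2-o1,rcond=None)[0]
    a=o1+s[0]*d1;b=o2+s[1]*d2
    return (a+b)/2,np.linalg.norm(a-b)
def proj(c,p):
    P=c["pose"]; q=c["mtx"]@(P[:3,:3].T@(np.asarray(p)-P[:3,3])); return q[:2]/q[2]
E
python3 - <<'E'
from h import *
from cell import env
t=env.read_camera("top"); s=env.read_camera("side")
def blobs(im,x0,y0,x1,y1,th):
    m=np.zeros(im.shape[:2],np.uint8); m[y0:y1,x0:x1]=(im[y0:y1,x0:x1].max(2)<th)*255
    n,_,st,ce=cv2.connectedComponentsWithStats(m)
    return [(st[i].tolist(),ce[i].round(1).tolist()) for i in range(1,n) if st[i][4]>8]
print("top",blobs(t["img"],230,160,350,250,35)); print("side",blobs(s["img"],285,185,335,235,40))
for n,u,v in [("knob",(288.5,186),(318,199.5)),("pin",(256.4,201),(299,207.5))]:
    print(n,tri(ray(t,*u),ray(s,*v)))
cs=[plane(t,230+x/3.333,150+y/3.333,.01) for x,y in [(145,72),(288,142),(230,266),(82,195)]]
print(np.round(cs,3),np.mean(cs,0),[np.linalg.norm(cs[i]-cs[i-1]).round(3) for i in range(4)])
E
```

```text
top [([285, 182, 7, 9, 53], [287.9, 185.9]), ([254, 198, 5, 6, 20], [255.8, 200.8]), ([320, 214, 15, 20, 108], [326.7, 223.0])]
side [([315, 194, 6, 12, 61], [317.4, 199.4]), ([298, 203, 3, 10, 30], [299.0, 207.5])]
knob (array([ 0.56623921, -0.03768653,  0.23447892]), np.float64(0.002462485373894781))
pin (array([0.53544227, 0.05820936, 0.15212451]), np.float64(0.002661171574933601))
[[ 0.665  0.008  0.01 ]
 [ 0.592 -0.143  0.01 ]
 [ 0.461 -0.083  0.01 ]
 [ 0.533  0.071  0.01 ]] [ 0.56283037 -0.03686426  0.01      ] [np.float64(0.146), np.float64(0.167), np.float64(0.144), np.float64(0.17)]
```

```bash
cat >> h.py <<'E'
from scipy.spatial.transform import Rotation as Ro
def need(o,p,yaw=None):
    R=Ro.from_euler("xyz",o["tool_rot"],degrees=True)
    d=R.inv().apply(np.asarray(p)-o["tool_pos"])*100
    s="t=%.0f pos %s rot %s F %s w %.4f shift_cm %s"%(o["time_s"],o["tool_pos"].round(4),o["tool_rot"].round(2),o["force"].round(2),o["grip_width"],d.round(2))
    if yaw is not None:
        s+=" turn %s"%np.degrees((R.inv()*Ro.from_euler("xyz",[180,0,yaw],degrees=True)).as_rotvec()).round(2)
    print(s)
E
python3 - <<'E'
from h import *
from cell import env
t=env.read_camera("top"); s=env.read_camera("side")
print(tri(ray(t,373,295),ray(s,212,236)))
print("bottle-ish blue",plane(t,403,104,.15),"rack",plane(t,427,218,.105),"beaker",plane(t,394,160,.07))
o=env.get_obs(); need(o,[.5,-.5,.42]); need(o,[.565,-.0375,.40],64.6)
E
```

```text
(array([ 0.26611157, -0.25502872,  0.31965751]), np.float64(0.005279666606104555))
bottle-ish blue [ 0.85863769 -0.40624628  0.15      ] rack [ 0.49576015 -0.4870289   0.105     ] beaker [ 0.6958915  -0.39729543  0.07      ]
t=0 pos [ 0.208  -0.6158  0.292 ] rot [-179.98    0.     18.67] F [-0.82 -0.47 -0.51] w 0.0868 shift_cm [ 31.37  -1.63 -12.8 ]
t=0 pos [ 0.208  -0.6158  0.292 ] rot [-179.98    0.     18.67] F [-0.82 -0.47 -0.51] w 0.0868 shift_cm [ 52.33 -43.36 -10.78] turn [-2.000e-02 -1.000e-02 -4.593e+01]
```

>>> drive_tool(commands=[[2,0,-1,0,0,0,1],[2,0,-1,0,0,0,1],[2,0,-1,0,0,0,1],[2,0,-1,0,0,0,1],[2,0,-1,0,0,0,1],[2,0,-1,0,0,0,1],[2,0,-1,0,0,0,1],[2,0,-1,0,0,0,1],[2,0,-1,0,0,0,1],[2,0,-1,0,0,0,1],[2,0,-0.5,0,0,0,1],[2,0,0,0,0,0,1],[2,0,0,0,0,0,1],[2,0,0,0,0,0,1],[2,0,0,0,0,0,1]])

```text
time_s: 1.6
tool_pos: [0.4931, -0.5194, 0.3972]
tool_rot: [180.0, 0.0, 18.7]
force: [0.1, 0.3, -0.4]
grip_width: 0.0872
```

>>> drive_tool(commands=[[1.1,-2.2,0,0,0,0,1],[1.1,-2.2,0,0,0,0,1],[1.1,-2.2,0,0,0,0,1],[1.1,-2.2,0,0,0,0,1],[1.1,-2.2,0,0,0,0,1],[1.1,-2.2,0,0,0,0,1],[1.1,-2.2,0,0,0,0,1],[1.1,-2.2,0,0,0,0,1],[1.1,-2.2,0,0,0,0,1],[1.1,-2.2,0,0,0,0,1],[1.1,-2.2,0,0,0,0,1],[1.1,-2.2,0,0,0,0,1],[1.1,-2.2,0,0,0,0,1],[1.1,-2.2,0,0,0,0,1],[1.1,-2.2,0,0,0,0,1],[1.1,-2.2,0,0,0,0,1]])

```text
time_s: 2.93
tool_pos: [0.5463, -0.1287, 0.3974]
tool_rot: [180.0, -0.0, 18.7]
force: [-0.3, 0.9, -0.6]
grip_width: 0.0873
```

>>> drive_tool(commands=[[0,0,0,0,0,-5,1],[0,0,0,0,0,-5,1],[0,0,0,0,0,-5,1],[0,0,0,0,0,-5,1],[0,0,0,0,0,-5,1],[0,0,0,0,0,-5,1],[0,0,0,0,0,-5,1],[0,0,0,0,0,-5,1],[0,0,0,0,0,-5,1],[0,0,0,0,0,-0.9,1],[0,0,0,0,0,0,1],[0,0,0,0,0,0,1]])

```text
time_s: 3.93
tool_pos: [0.5463, -0.13, 0.3973]
tool_rot: [180.0, 0.0, 64.4]
force: [0.8, 0.1, 0.2]
grip_width: 0.0869
```

Run:
```python
from h import *
from cell import env
o=env.get_obs(); need(o,[.565,-.0375,.40],64.6)
for n in ["wrist","top","side"]: cv2.imwrite(f"pics/{n}1.png",env.read_camera(n)["img"])
```

```text
t=4 pos [ 0.5463 -0.13    0.3973] rot [1.7999e+02 1.0000e-02 6.4450e+01] F [0.82 0.08 0.23] w 0.0869 shift_cm [ 9.15 -2.3  -0.28] turn [ 0.01  0.01 -0.15]
```

View pics/wrist1.png

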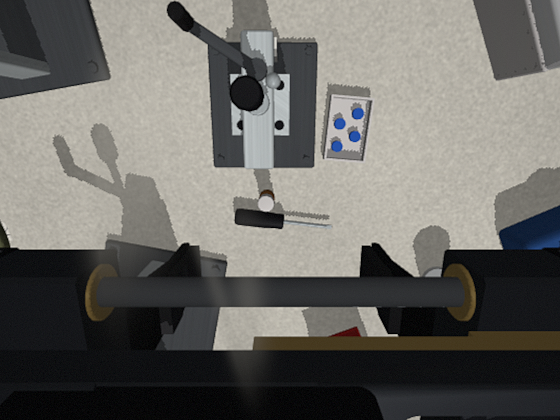

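View pics/side1.png

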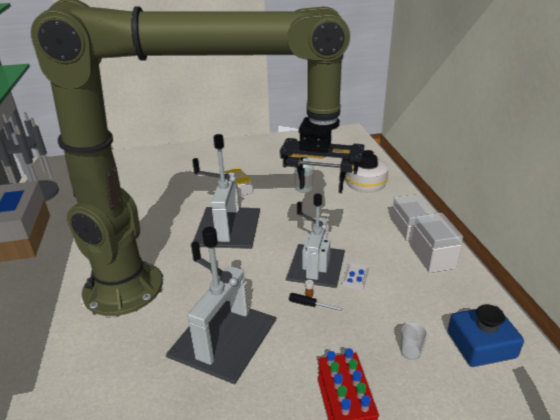

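The wrist view shows the right stand: knob top at (246,93), pin top at about (180,14), vial at (266,200) and driver at (280,220). I'll refine the positions from this view.

Run:
```python
from h import *
from cell import env
w=env.read_camera("wrist"); im=w["img"]
m=(im.max(2)<45).astype(np.uint8)*255; m[130:]=0; m[:,:160]=0;m[:,320:]=0
n,_,st,ce=cv2.connectedComponentsWithStats(m)
print([(st[i].tolist(),ce[i].round(1).tolist()) for i in range(1,n) if st[i][4]>30])
for z in (.240,.2495,.26): print("knobtop",z,plane(w,246,94,z).round(4))
print("pintop",plane(w,179,13,.171).round(4))
# plate corners z=.01
cs=[plane(w,u,v,.01) for u,v in [(208.5,44),(318,40),(314,166),(214.5,167)]]
print(np.round(cs,3),[np.linalg.norm(cs[i]-cs[i-1]).round(3) for i in range(4)], np.mean(cs,0))
d=(cs[1]-cs[2])+(cs[0]-cs[3]); print(np.degrees(np.arctan2(d[1],d[0])))
cv2.imwrite("pics/w1c.png",cv2.resize(im[0:180,150:350],(800,600)[:2] if 0 else (660,594),interpolation=2))
```

```text
[([167, 2, 34, 35, 520], [181.9, 17.1]), ([228, 43, 13, 9, 35], [235.2, 45.1]), ([277, 43, 5, 19, 36], [278.4, 49.7]), ([228, 53, 36, 58, 1040], [246.4, 90.5]), ([274, 58, 12, 15, 49], [279.0, 67.2]), ([228, 60, 13, 15, 54], [233.4, 69.0]), ([277, 81, 7, 9, 32], [280.6, 85.7]), ([238, 121, 5, 9, 39], [240.2, 124.7]), ([275, 121, 9, 9, 58], [278.8, 124.7])]
knobtop 0.24 [ 0.5629 -0.035   0.24  ]
knobtop 0.2495 [ 0.5635 -0.0361  0.2495]
knobtop 0.26 [ 0.5641 -0.0373  0.26  ]
pintop [0.5366 0.0579 0.171 ]
[[ 0.534  0.07   0.01 ]
 [ 0.669  0.01   0.01 ]
 [ 0.596 -0.142  0.01 ]
 [ 0.461 -0.08   0.01 ]] [np.float64(0.166), np.float64(0.148), np.float64(0.17), np.float64(0.148)] [ 0.56484761 -0.03555718  0.01      ]
64.23588000592243
```

View pics/w1c.png

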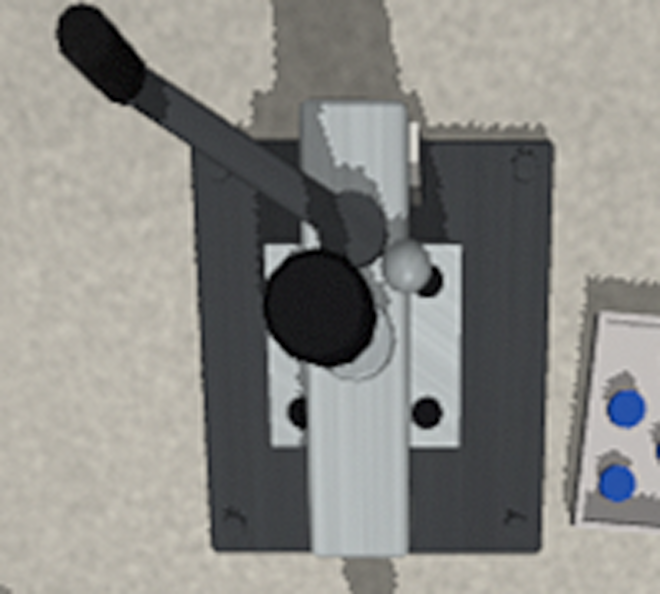

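Run:
```python
from h import *
from cell import env
w=env.read_camera("wrist"); s=env.read_camera("side")
print(tri(ray(w,273.3,80.3),ray(s,324.2,226.5)))
print("knob",tri(ray(w,246.4,93),ray(s,317.7,195)), proj(s,[.565,-.036,.2345]))
o=env.get_obs(); need(o,[.565,-.0365,.40],64.4)
```

```text
(array([ 0.5903096 , -0.02328993,  0.13022734]), np.float64(0.003363014542718468))
knob (array([ 0.56532783, -0.03602478,  0.24862849]), np.float64(0.0028801091495834273)) [316.96114945 199.33755791]
t=4 pos [ 0.5463 -0.13    0.3973] rot [180.     0.    64.54] F [ 0.91  0.21 -0.25] w 0.0872 shift_cm [ 9.24 -2.33 -0.28] turn [0.   0.   0.14]
```

>>> drive_tool(commands=[[1.54,-0.39,0,0,0,0,1],[1.54,-0.39,0,0,0,0,1],[1.54,-0.39,0,0,0,0,1],[1.54,-0.39,0,0,0,0,1],[1.54,-0.39,0,0,0,0,1],[1.54,-0.38,0,0,0,0,1],[0,0,1.5,0,0,0,1],[0,0,1.5,0,0,0,1],[0,0,1.5,0,0,0,1],[0,0,0.5,0,0,0,1],[0,0,0,0,0,0,1],[0,0,0,0,0,0,1]])

```text
time_s: 5.23
tool_pos: [0.5651, -0.0366, 0.3476]
tool_rot: [180.0, -0.0, 64.5]
force: [-0.9, -0.8, 0.5]
grip_width: 0.0867
```

Run:
```python
from h import *
from cell import env
o=env.get_obs(); need(o,[.565,-.0365,.29],64.4)
for n in ["wrist","side"]: cv2.imwrite(f"pics/{n}2.png",env.read_camera(n)["img"])
```

```text
t=5 pos [ 0.5651 -0.0366  0.3476] rot [179.99  -0.    64.55] F [-0.9  -0.75  0.52] w 0.0867 shift_cm [ 0.01 -0.01  5.76] turn [ 0.01 -0.    0.15]
```

View pics/wrist2.png

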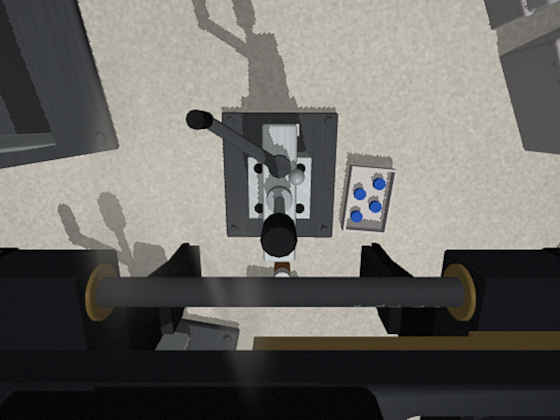

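View pics/side2.png

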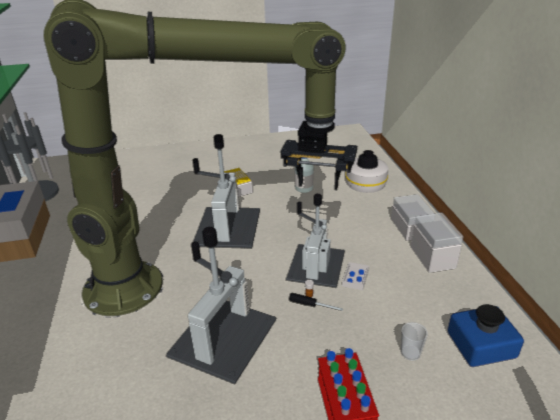

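>>> drive_tool(commands=[[0,0,1,0,0,0,1],[0,0,1,0,0,0,1],[0,0,1,0,0,0,1],[0,0,1,0,0,0,1],[0,0,1,0,0,0,1],[0,0,0.7,0,0,0,1],[0,0,0,0,0,0,1],[0,0,0,0,0,0,0.4],[0,0,0,0,0,0,0.1],[0,0,0,0,0,0,0.1],[0,0,0,0,0,0,0.1],[0,0,0,0,0,0,0.1],[0,0,0,0,0,0,0.1],[0,0,0,0,0,0,0.1],[0,0,0,0,0,0,0.1],[0,0,0,0,0,0,0.1]], force=20)

```text
time_s: 6.67
tool_pos: [0.5649, -0.0366, 0.2903]
tool_rot: [180.0, 0.0, 64.6]
force: [-0.1, 0.0, 0.5]
grip_width: 0.0352
```

```bash
cat >> h.py <<'E'
def avg(env,n=10):
    F=[];T=[];z=[]
    for i in range(n):
        c=env.read_camera("wrist"); o=env.get_obs(); F.append(o["force"]);z.append(o["tool_pos"][2])
    print("t %.1f F mean %s sd %s z %.4f w %.4f"%(o["time_s"],np.mean(F,0).round(2),np.std(F,0).round(2),np.mean(z),o["grip_width"])); return c
E
python3 - <<'E'
from h import *
from cell import env
c=avg(env); cv2.imwrite("pics/wrist3.png",c["img"])
cv2.imwrite("pics/side3.png",cv2.resize(env.read_camera("side")["img"][120:300,230:400],(680,720)[:2] if 0 else (566,600),interpolation=2))
E
```

```text
t 7.2 F mean [-2.58  0.7   0.98] sd [1.51 0.46 0.91] z 0.2901 w 0.0230
```

View pics/side3.png

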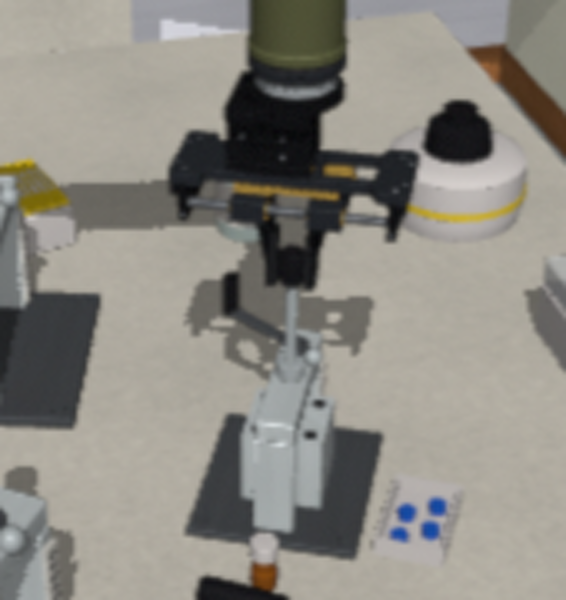

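>>> drive_tool(commands=[[0,0,0.5,0,0,0,0.1],[0,0,0.5,0,0,0,0.1],[0,0,0.5,0,0,0,0.1],[0,0,0.5,0,0,0,0.1],[0,0,0.5,0,0,0,0.1],[0,0,0.3,0,0,0,0.1],[0,0,0.1,0,0,0,0.1],[0,0,0.1,0,0,0,0.1]])

```text
time_s: 7.88
tool_pos: [0.5643, -0.0362, 0.2599]
tool_rot: [-179.9, 0.0, 64.6]
force: [-6.3, 1.4, 1.1]
grip_width: 0.0233
```

Run:
```python
from h import *
from cell import env
avg(env,8)
```

```text
t 8.3 F mean [-4.68  1.91 -0.14] sd [0.44 0.46 0.43] z 0.2598 w 0.0233
```

>>> drive_tool(commands=[[0,0,0.1,0,0,0,0.1],[0,0,0.1,0,0,0,0.1],[0,0,0.1,0,0,0,0.1]])

```text
time_s: 8.53
tool_pos: [0.5644, -0.0362, 0.2571]
tool_rot: [-179.9, 0.0, 64.6]
force: [-5.4, 3.0, 1.8]
grip_width: 0.0234
```

Run:
```python
from h import *
from cell import env
avg(env,8)
```

```text
t 8.9 F mean [-5.13  2.05  0.47] sd [0.33 0.33 0.36] z 0.2569 w 0.0237
```

>>> drive_tool(commands=[[0,0,0.1,0,0,0,0.1],[0,0,0.1,0,0,0,0.1],[0,0,0,0,0,0,0.1]])

```text
time_s: 9.18
tool_pos: [0.5644, -0.0362, 0.2549]
tool_rot: [-179.9, 0.0, 64.6]
force: [-4.5, 0.9, 0.4]
grip_width: 0.023
```

>>> drive_tool(commands=[[0,0,0.1,0,0,0,0.1],[0,0,0.1,0,0,0,0.1],[0,0,0,0,0,0,0.1]])

```text
time_s: 9.43
tool_pos: [0.5643, -0.0362, 0.2529]
tool_rot: [-179.9, 0.0, 64.6]
force: [-5.5, 1.3, -0.8]
grip_width: 0.0235
```

>>> drive_tool(commands=[[0,0,0.1,0,0,0,0.1],[0,0,0.1,0,0,0,0.1],[0,0,0,0,0,0,0.1]])

```text
time_s: 9.68
tool_pos: [0.5643, -0.0362, 0.2509]
tool_rot: [-179.9, 0.0, 64.6]
force: [-5.3, 2.3, -0.3]
grip_width: 0.0236
```

>>> drive_tool(commands=[[0,0,0.1,0,0,0,0.1],[0,0,0.1,0,0,0,0.1],[0,0,0,0,0,0,0.1]])

```text
time_s: 9.93
tool_pos: [0.5643, -0.0362, 0.2489]
tool_rot: [-179.9, 0.0, 64.6]
force: [-4.8, 1.7, 0.6]
grip_width: 0.0229
```

Run:
```python
from h import *
from cell import env
avg(env,6)
```

```text
t 10.2 F mean [-5.33  1.89  0.41] sd [0.7  0.18 0.29] z 0.2489 w 0.0232
```

>>> drive_tool(commands=[[0,0,0.1,0,0,0,0.1],[0,0,0.1,0,0,0,0.1],[0,0,0,0,0,0,0.1]])

```text
time_s: 10.48
tool_pos: [0.5643, -0.0362, 0.2469]
tool_rot: [-179.9, 0.0, 64.6]
force: [-4.9, 1.5, -0.2]
grip_width: 0.023
```

>>> drive_tool(commands=[[0,0,0.1,0,0,0,0.1],[0,0,0,0,0,0,0.1],[0,0,0,0,0,0,0.1]])

```text
time_s: 10.73
tool_pos: [0.5643, -0.0362, 0.2459]
tool_rot: [-179.9, 0.0, 64.6]
force: [-5.5, 1.7, 0.1]
grip_width: 0.0233
```

>>> drive_tool(commands=[[0,0,0.1,0,0,0,0.1],[0,0,0,0,0,0,0.1],[0,0,0,0,0,0,0.1]])

```text
time_s: 10.98
tool_pos: [0.5643, -0.0362, 0.2449]
tool_rot: [-179.9, 0.0, 64.6]
force: [-4.7, 1.9, 0.0]
grip_width: 0.023
```

>>> drive_tool(commands=[[0,0,0.1,0,0,0,0.1],[0,0,0.1,0,0,0,0.1],[0,0,0,0,0,0,0.1]])

```text
time_s: 11.23
tool_pos: [0.5643, -0.0362, 0.2429]
tool_rot: [-179.9, 0.0, 64.6]
force: [-3.8, 1.3, 0.4]
grip_width: 0.0235
```

>>> drive_tool(commands=[[0,0,0.1,0,0,0,0.1],[0,0,0.1,0,0,0,0.1],[0,0,0,0,0,0,0.1]])

```text
time_s: 11.48
tool_pos: [0.5644, -0.0362, 0.2409]
tool_rot: [-179.9, 0.0, 64.6]
force: [-5.7, 1.6, 0.4]
grip_width: 0.0235
```

Run:
```python
from h import *
from cell import env
cv2.imwrite("pics/side4.png",cv2.resize(env.read_camera("side")["img"][120:300,230:400],(566,600),interpolation=2))
avg(env,6)
```

```text
t 11.8 F mean [-5.33  1.63  0.73] sd [0.49 0.46 0.65] z 0.2409 w 0.0231
```

View pics/side4.png

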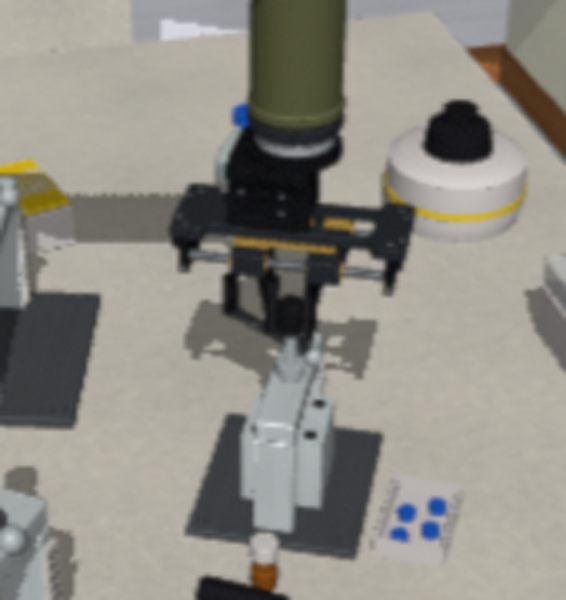

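The knob is following the fingers, at (290,310) in the crop. I'll keep going down.

>>> drive_tool(commands=[[0,0,0.1,0,0,0,0.1],[0,0,0.1,0,0,0,0.1],[0,0,0,0,0,0,0.1]])

```text
time_s: 12.08
tool_pos: [0.5643, -0.0362, 0.2389]
tool_rot: [-179.9, 0.0, 64.6]
force: [-5.9, 2.5, 1.1]
grip_width: 0.0231
```

>>> drive_tool(commands=[[0,0,0.1,0,0,0,0.1],[0,0,0,0,0,0,0.1],[0,0,0,0,0,0,0.1]])

```text
time_s: 12.33
tool_pos: [0.5643, -0.0362, 0.2379]
tool_rot: [-179.9, 0.0, 64.6]
force: [-5.2, 2.9, 0.6]
grip_width: 0.0231
```

>>> drive_tool(commands=[[0,0,0.1,0,0,0,0.1],[0,0,0,0,0,0,0.1],[0,0,0,0,0,0,0.1]])

```text
time_s: 12.58
tool_pos: [0.5643, -0.0362, 0.2369]
tool_rot: [-179.9, 0.0, 64.6]
force: [-5.1, 2.2, 0.6]
grip_width: 0.0233
```

>>> drive_tool(commands=[[0,0,0.1,0,0,0,0.1],[0,0,0.1,0,0,0,0.1],[0,0,0,0,0,0,0.1]])

```text
time_s: 12.83
tool_pos: [0.5643, -0.0362, 0.2349]
tool_rot: [-179.9, 0.0, 64.6]
force: [-4.7, 1.9, 1.0]
grip_width: 0.0236
```

>>> drive_tool(commands=[[0,0,0.1,0,0,0,0.1],[0,0,0,0,0,0,0.1],[0,0,0,0,0,0,0.1]])

```text
time_s: 13.08
tool_pos: [0.5643, -0.0363, 0.2339]
tool_rot: [-179.9, 0.0, 64.6]
force: [-4.8, 2.0, 0.0]
grip_width: 0.0231
```

Run:
```python
from h import *
from cell import env
avg(env,6)
```

```text
t 13.4 F mean [-5.25  1.81  0.81] sd [0.29 0.15 0.73] z 0.2339 w 0.0233
```

>>> drive_tool(commands=[[0,0,0.1,0,0,0,0.1],[0,0,0,0,0,0,0.1],[0,0,0,0,0,0,0.1]])

```text
time_s: 13.63
tool_pos: [0.5643, -0.0362, 0.2329]
tool_rot: [-179.9, 0.0, 64.6]
force: [-6.2, 2.3, 0.7]
grip_width: 0.0229
```

>>> drive_tool(commands=[[0,0,0.1,0,0,0,0.1],[0,0,0,0,0,0,0.1],[0,0,0,0,0,0,0.1]])

```text
time_s: 13.88
tool_pos: [0.5643, -0.0362, 0.2319]
tool_rot: [-179.9, 0.0, 64.6]
force: [-5.5, 1.2, 0.5]
grip_width: 0.0234
```

>>> drive_tool(commands=[[0,0,0.1,0,0,0,0.1],[0,0,0,0,0,0,0.1],[0,0,0,0,0,0,0.1]])

```text
time_s: 14.13
tool_pos: [0.5643, -0.0362, 0.231]
tool_rot: [-179.9, 0.0, 64.6]
force: [-5.4, 1.2, 0.8]
grip_width: 0.0237
```

Run:
```python
from h import *
from cell import env
avg(env,6)
cv2.imwrite("pics/side5.png",cv2.resize(env.read_camera("side")["img"][120:300,230:400],(566,600),interpolation=2))
```

```text
t 14.4 F mean [-5.17  1.8   0.78] sd [0.32 0.37 0.42] z 0.2310 w 0.0235
```

View pics/side5.png

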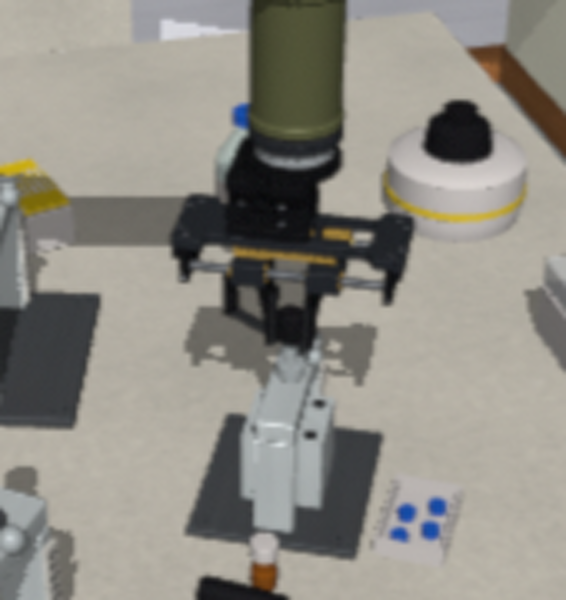

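>>> drive_tool(commands=[[0,0,0.1,0,0,0,0.1],[0,0,0,0,0,0,0.1],[0,0,0,0,0,0,0.1]])

```text
time_s: 14.73
tool_pos: [0.5643, -0.0362, 0.2301]
tool_rot: [-179.9, 0.0, 64.6]
force: [-5.5, 2.1, 1.4]
grip_width: 0.0233
```

Run:
```python
from h import *
from cell import env
avg(env,4)
s=env.read_camera("side"); print([ (z,proj(s,[.565,-.036,z]).round(1)) for z in (.165,.17,.175,.18,.185,.2345)])
im=s["img"]; print(im[200:232,317].max(1))
```

```text
t 14.9 F mean [-5.43  1.9   2.16] sd [0.36 0.35 0.46] z 0.2301 w 0.0234
[(0.165, array([316.5, 220.2])), (0.17, array([316.5, 218.7])), (0.175, array([316.6, 217.3])), (0.18, array([316.6, 215.8])), (0.185, array([316.6, 214.3])), (0.2345, array([317. , 199.3]))]
[106  95  95  95  82 108 109 108 109 109 107  84  36  23  24  27  25  26
  23  23  23  25  24  39  90 148 153 154 155 155 159 159]
```

>>> drive_tool(commands=[[0,0,0.1,0,0,0,0.1],[0,0,0,0,0,0,0.1],[0,0,0,0,0,0,0.1]])

```text
time_s: 15.23
tool_pos: [0.5644, -0.0362, 0.2293]
tool_rot: [-179.9, 0.0, 64.6]
force: [-5.6, 2.5, 3.6]
grip_width: 0.0232
```

Run:
```python
from h import *
from cell import env
avg(env,10)
```

```text
t 15.7 F mean [-6.08  1.97  2.65] sd [0.42 0.24 0.56] z 0.2293 w 0.0229
```

>>> drive_tool(commands=[[0,0,0.1,0,0,0,0.1],[0,0,0,0,0,0,0.1],[0,0,0,0,0,0,0.1]])

```text
time_s: 15.98
tool_pos: [0.5643, -0.0362, 0.2285]
tool_rot: [-179.9, 0.0, 64.6]
force: [-7.4, 1.9, 3.4]
grip_width: 0.0234
```

Run:
```python
from h import *
from cell import env
avg(env,10); need(env.get_obs(),[.565,-.036,.3],64.4)
```

```text
t 16.5 F mean [-6.51  2.14  4.01] sd [0.72 0.39 0.51] z 0.2285 w 0.0230
t=16 pos [ 0.5643 -0.0362  0.2285] rot [-1.7991e+02  4.0000e-02  6.4580e+01] F [-7.05  2.25  3.42] w 0.0230 shift_cm [ 0.04  0.04 -7.15] turn [-0.09  0.04  0.18]
```

Contact is clear: Fz rose from about 0.8 to 2.2, 2.7 and then 4.0 N, so the foot presses with roughly 3 N. I'll release the knob now.

>>> drive_tool(commands=[[0,0,0,0,0,0,0.4],[0,0,0,0,0,0,0.6],[0,0,0,0,0,0,0.7],[0,0,0,0,0,0,0.7],[0,0,0,0,0,0,0.7],[0,0,0,0,0,0,0.7],[0,0,0,0,0,0,0.7],[0,0,0,0,0,0,0.7],[0,0,-1,0,0,0,0.7],[0,0,-1.5,0,0,0,0.7],[0,0,-2,0,0,0,0.7],[0,0,-2,0,0,0,0.7],[0,0,-2,0,0,0,0.7],[0,0,-2,0,0,0,0.7],[0,0,0,0,0,0,0.7],[0,0,0,0,0,0,0.7]])

```text
time_s: 17.82
tool_pos: [0.5656, -0.0364, 0.335]
tool_rot: [179.8, -0.0, 64.6]
force: [0.8, -0.6, 0.1]
grip_width: 0.0609
```

Run:
```python
from h import *
from cell import env
w=avg(env,4); cv2.imwrite("pics/wrist6.png",w["img"]); 
s=env.read_camera("side"); cv2.imwrite("pics/side6.png",cv2.resize(s["img"][120:300,230:400],(566,600),interpolation=2))
print(s["img"][200:232,317].max(1))
need(env.get_obs(),[.565,-.036,.3],64.4)
```

```text
t 18.0 F mean [ 0.26  0.04 -0.  ] sd [0.67 0.35 0.38] z 0.3326 w 0.0608
[105 106 105 105 104 104 103 105 104 104 106  98  51  22  21  24  27  23
  22  23  22  22  22  30  76 142 147 148 149 149 153 153]
t=18 pos [ 0.5645 -0.0366  0.3321] rot [-1.7989e+02  4.0000e-02  6.4570e+01] F [ 0.32  0.85 -0.29] w 0.0609 shift_cm [0.08 0.03 3.21] turn [-0.11  0.04  0.17]
```

View pics/side6.png

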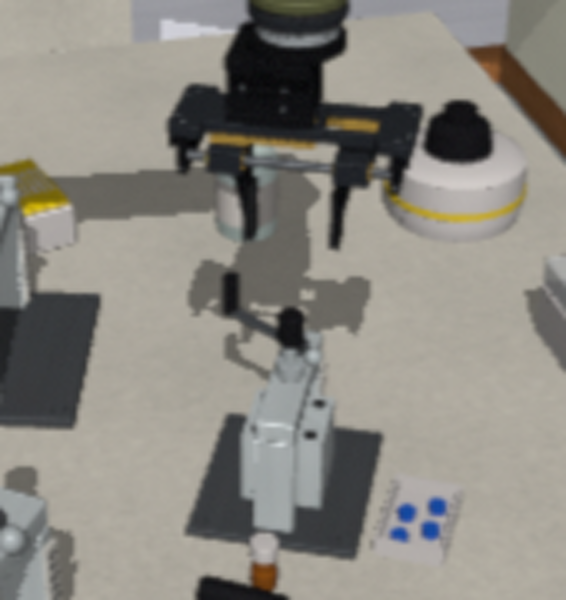

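View pics/wrist6.png

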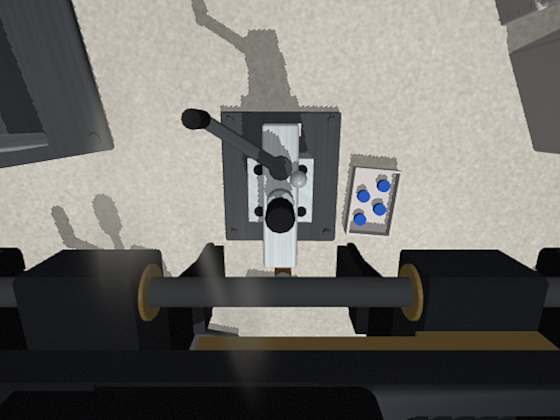

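Run:
```python
from h import *
from cell import env
w=env.read_camera("wrist"); im=w["img"]
cv2.imwrite("pics/w6c.png",cv2.resize(im[90:200,170:310],(763,600),interpolation=2))
hg=np.array([.565,-.0362])+.032*np.array([np.cos(np.radians(64.4)),np.sin(np.radians(64.4))])
print("hinge",hg,proj(w,[*hg,.135]))
for uv in [(193,118.5),(195,118.5),(197,118.5)]:
    p=plane(w,*uv,.171); d=p[:2]-hg; print(uv,p.round(4),np.linalg.norm(d),np.degrees(np.arctan2(d[1],d[0])))
o=env.get_obs(); print(o["qpos"].round(1))
```

```text
hinge [ 0.57882674 -0.00734136] [281.86211623 168.4307875 ]
(193, 118.5) [0.5361 0.0605 0.171 ] 0.08017698828968099 122.17506883075347
(195, 118.5) [0.5375 0.0599 0.171 ] 0.0788978632474491 121.58395833736972
(197, 118.5) [0.5389 0.0592 0.171 ] 0.0776274338157699 120.97344348999214
[ 27.8   9.1 -30.   91.    4.6  81.2 -28. ]
```

View pics/w6c.png

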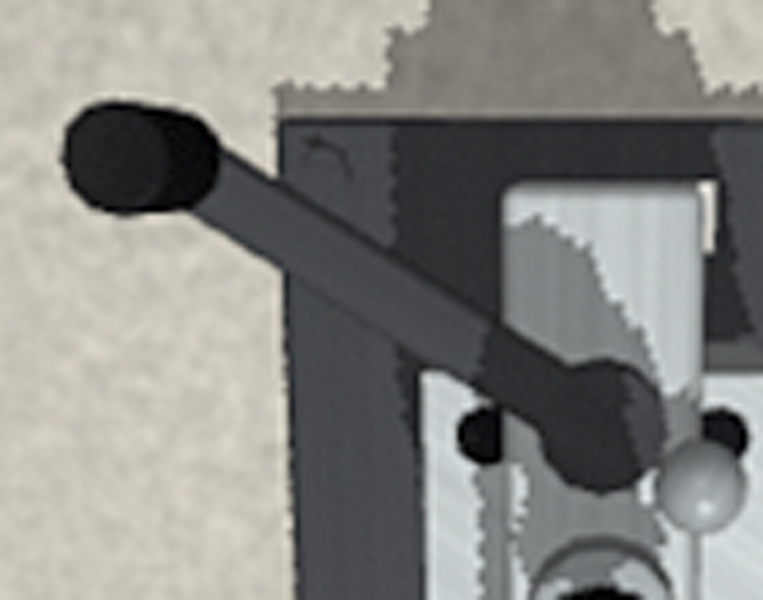

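Run:
```python
from h import *
from cell import env
need(env.get_obs(),[.5358,.0602,.33],122.5)
```

```text
t=18 pos [ 0.5646 -0.0366  0.3322] rot [-1.799e+02  3.000e-02  6.457e+01] F [-0.44 -0.42  1.23] w 0.0605 shift_cm [ 7.5  -6.75  0.23] turn [-1.000e-01 -2.000e-02 -5.793e+01]
```

>>> drive_tool(commands=[[1.5,-1.35,0,0,0,0,0.6],[1.5,-1.35,0,0,0,0,0.6],[1.5,-1.35,0,0,0,0,0.6],[1.5,-1.35,0,0,0,0,0.6],[1.5,-1.35,0,0,0,0,0.6],[0,0,0,0,0,-5,0.6],[0,0,0,0,0,-5,0.6],[0,0,0,0,0,-5,0.6],[0,0,0,0,0,-5,0.6],[0,0,0,0,0,-5,0.6],[0,0,0,0,0,-5,0.6],[0,0,0,0,0,-5,0.6],[0,0,0,0,0,-5,0.6],[0,0,0,0,0,-5,0.6],[0,0,0,0,0,-5,0.6],[0,0,0,0,0,-5,0.6],[0,0,0,0,0,-2.9,0.6],[0,0,0,0,0,0,0.6],[0,0,0,0,0,0,0.6]])

```text
time_s: 19.7
tool_pos: [0.536, 0.0601, 0.3328]
tool_rot: [-180.0, -0.0, 122.4]
force: [0.5, -0.9, -0.0]
grip_width: 0.0526
```

Run:
```python
from h import *
from cell import env
o=env.get_obs();need(o,[.5358,.0602,.218],122.5);print(o["qpos"].round(1))
w=env.read_camera("wrist"); cv2.imwrite("pics/wrist7.png",w["img"]); print(proj(w,[.5358,.0602,.171]))
```

```text
t=20 pos [0.536  0.0601 0.3328] rot [-1.7996e+02 -2.0000e-02  1.2237e+02] F [ 0.46 -0.95 -0.05] w 0.0526 shift_cm [ 2.000e-02 -1.000e-02  1.148e+01] turn [-0.04 -0.02 -0.13]
[ 25.6   6.2 -37.3  94.3   3.8  80.8  20.2]
[280.82884301 214.89953961]
```

View pics/wrist7.png

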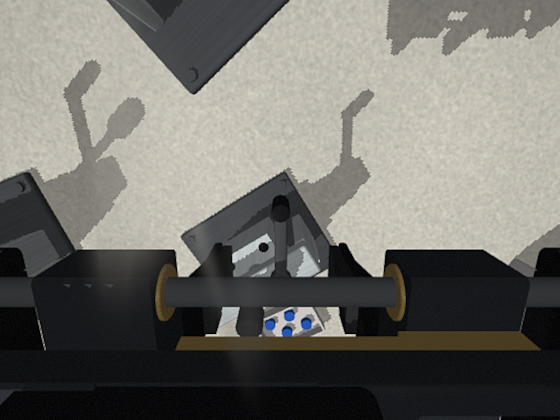

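>>> drive_tool(commands=[[0,0,1.5,0,0,0,0.5],[0,0,1.5,0,0,0,0.5],[0,0,1.5,0,0,0,0.5],[0,0,1.5,0,0,0,0.5],[0,0,1.5,0,0,0,0.5],[0,0,1.5,0,0,0,0.5],[0,0,1,0,0,0,0.5],[0,0,1,0,0,0,0.5],[0,0,0.4,0,0,0,0.5],[0,0,0,0,0,0,0.4],[0,0,0,0,0,0,0.3],[0,0,0,0,0,0,0.1],[0,0,0,0,0,0,0.1],[0,0,0,0,0,0,0.1],[0,0,0,0,0,0,0.1],[0,0,0,0,0,0,0.1],[0,0,0,0,0,0,0.1],[0,0,0,0,0,0,0.1]], force=12)

```text
time_s: 21.25
tool_pos: [0.5365, 0.0602, 0.2197]
tool_rot: [180.0, 0.0, 122.5]
force: [-0.9, 0.8, 3.5]
grip_width: 0.0153
```

Run:
```python
from h import *
from cell import env
avg(env,3); need(env.get_obs(),[.5358,.0602,.218],122.5)
s=env.read_camera("side"); cv2.imwrite("pics/side8.png",cv2.resize(s["img"][120:300,230:400],(566,600),interpolation=2))
```

```text
t 21.4 F mean [-0.46 -0.01  3.95] sd [0.32 0.3  0.41] z 0.2197 w 0.0157
t=21 pos [0.5365 0.0603 0.2197] rot [1.7997e+02 3.0000e-02 1.2247e+02] F [-0.01  0.21  4.21] w 0.0157 shift_cm [ 0.03 -0.06  0.17] turn [ 0.03  0.03 -0.03]
```

View pics/side8.png

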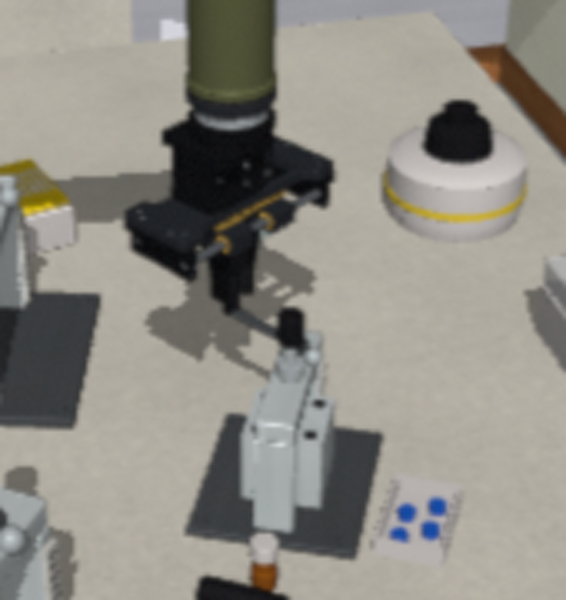

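>>> drive_tool(commands=[[0,0,-0.1,0,0,0,0.1],[-0.01,0.42,0,0,0,3,0.1],[-0.01,0.42,0,0,0,3,0.1],[-0.01,0.42,0,0,0,3,0.1],[-0.01,0.42,0,0,0,3,0.1],[-0.01,0.42,0,0,0,3,0.1]])

```text
time_s: 21.95
tool_pos: [0.555, 0.0688, 0.2198]
tool_rot: [-179.9, 0.0, 107.3]
force: [-0.2, -1.1, 1.1]
grip_width: 0.0156
```

```bash
cat >> h.py <<'E'
def ang(env):
    o=env.get_obs(); hg=np.array([.5788,-.0073]); d=o["tool_pos"][:2]-hg; th=np.degrees(np.arctan2(d[1],d[0])); u=d/np.linalg.norm(d)
    f=o["force"]; print("r %.4f theta %.1f yaw %.1f clamp %.3f Frad %.1f Ftan(cw) %.1f Fz %.1f"%(np.linalg.norm(d),th,o["tool_rot"][2],1.3-np.radians(th-64.4),f[:2]@u,f[:2]@[u[1],-u[0]],f[2]))
E
python3 - <<'E'
from h import *
from cell import env
avg(env,3); ang(env)
E
```

```text
t 22.1 F mean [ 0.9  -0.85  0.01] sd [0.24 0.06 0.69] z 0.2198 w 0.0156
r 0.0797 theta 107.2 yaw 107.5 clamp 0.554 Frad -1.0 Ftan(cw) 0.7 Fz -0.6
```

>>> drive_tool(commands=[[-0.01,0.49,0,0,0,3.5,0.1],[-0.01,0.49,0,0,0,3.5,0.1],[-0.01,0.49,0,0,0,3.5,0.1],[-0.02,0.49,0,0,0,3.5,0.1],[-0.02,0.49,0,0,0,3.5,0.1],[-0.02,0.49,0,0,0,3.5,0.1],[-0.02,0.49,0,0,0,3.5,0.1],[-0.02,0.49,0,0,0,3.5,0.1],[-0.02,0.49,0,0,0,3.5,0.1],[0,0,0,0,0,0,0.1]])

```text
time_s: 22.93
tool_pos: [0.5988, 0.0697, 0.2198]
tool_rot: [-180.0, 0.0, 75.9]
force: [0.2, -0.7, 0.9]
grip_width: 0.0157
```

Run:
```python
from h import *
from cell import env
avg(env,3); ang(env)
```

```text
t 23.1 F mean [ 0.08 -0.89 -0.1 ] sd [0.3  0.68 0.39] z 0.2198 w 0.0158
r 0.0796 theta 75.8 yaw 76.1 clamp 1.101 Frad -0.1 Ftan(cw) 0.5 Fz -0.7
```

>>> drive_tool(commands=[[-0.01,0.42,0,0,0,3,0.1],[-0.01,0.42,0,0,0,3,0.1],[-0.01,0.42,0,0,0,3,0.1],[-0.01,0.42,0,0,0,3,0.1],[-0.01,0.42,0,0,0,3,0.1],[0,0,0,0,0,0,0.1],[0,0,0,0,0,0,0.1]])

```text
time_s: 23.67
tool_pos: [0.6177, 0.062, 0.2198]
tool_rot: [-180.0, 0.1, 61.1]
force: [-0.4, -1.7, -0.9]
grip_width: 0.0154
```

Run:
```python
from h import *
from cell import env
avg(env,3); ang(env)
```

```text
t 23.8 F mean [-1.21 -2.71 -0.52] sd [0.07 0.26 0.34] z 0.2199 w 0.0154
r 0.0794 theta 60.7 yaw 61.0 clamp 1.364 Frad -2.7 Ftan(cw) 0.2 Fz -0.1
```

>>> drive_tool(commands=[[0,0.15,0,0,0,1,0.1],[0,0.15,0,0,0,1,0.1],[0,0,0,0,0,0,0.1],[0,0,0,0,0,0,0.1]])

```text
time_s: 24.15
tool_pos: [0.6188, 0.0615, 0.2197]
tool_rot: [-179.7, 0.2, 59.0]
force: [-6.7, -0.5, 2.1]
grip_width: 0.0155
```

Run:
```python
from h import *
from cell import env
avg(env,3); ang(env)
```

```text
t 24.3 F mean [-7.03 -2.    2.66] sd [0.36 0.54 0.52] z 0.2197 w 0.0157
r 0.0796 theta 59.9 yaw 59.0 clamp 1.379 Frad -5.8 Ftan(cw) -4.6 Fz 3.2
```

>>> drive_tool(commands=[[0,0.15,0,0,0,0,0.1],[0,0,0,0,0,0,0.1],[0,0,0,0,0,0,0.1]])

```text
time_s: 24.55
tool_pos: [0.6191, 0.0615, 0.2197]
tool_rot: [-179.6, 0.2, 59.0]
force: [-10.3, -1.2, 3.8]
grip_width: 0.0155
```

Run:
```python
from h import *
from cell import env
avg(env,3); ang(env)
```

```text
t 24.7 F mean [-10.07  -0.7    3.99] sd [0.3  0.29 0.34] z 0.2196 w 0.0155
r 0.0797 theta 59.7 yaw 59.1 clamp 1.382 Frad -5.8 Ftan(cw) -7.8 Fz 4.3
```

At the hard stop (about 1.38). I'll back off the push slightly, open straight and rise.

>>> drive_tool(commands=[[0,-0.2,0,0,0,0,0.1],[0,0,0,0,0,0,0.3],[0,0,0,0,0,0,0.4],[0,0,0,0,0,0,0.4],[0,0,0,0,0,0,0.4],[0,0,0,0,0,0,0.4],[0,0,-1,0,0,0,0.4],[0,0,-1.5,0,0,0,0.4],[0,0,-2,0,0,0,0.4],[0,0,-2,0,0,0,0.4],[0,0,-2,0,0,0,0.4],[0,0,-2,0,0,0,0.4],[0,0,0,0,0,0,0.4],[0,0,0,0,0,0,0.4]])

```text
time_s: 25.87
tool_pos: [0.621, 0.0617, 0.3272]
tool_rot: [179.8, -0.1, 59.0]
force: [-0.4, 0.3, -0.7]
grip_width: 0.0347
```

Run:
```python
from h import *
from cell import env
avg(env,2)
w=env.read_camera("wrist"); cv2.imwrite("pics/wrist9.png",w["img"])
s=env.read_camera("side"); cv2.imwrite("pics/side9.png",cv2.resize(s["img"][120:300,230:400],(566,600),interpolation=2)); print(s["img"][200:232,317].max(1))
for a in (1.3,1.38): 
    t=np.radians(64.4)+1.3-a; p=[.5788+.08*np.cos(t),-.0073+.08*np.sin(t),.171]; print(a,proj(w,p),proj(s,p))
```

```text
t 26.0 F mean [-0.31 -0.28 -0.21] sd [0.22 0.49 0.13] z 0.3251 w 0.0350
[111 113 112 112 122 149 158 172 174 175 176 162  77  27  22  25  27  21
  22  23  25  22  22  29  77 142 149 149 150 150 154 154]
1.3 [271.73827498 217.10142959] [323.30144717 197.77315015]
1.38 [279.72077531 216.68063741] [325.39526739 198.0491443 ]
```

View pics/wrist9.png

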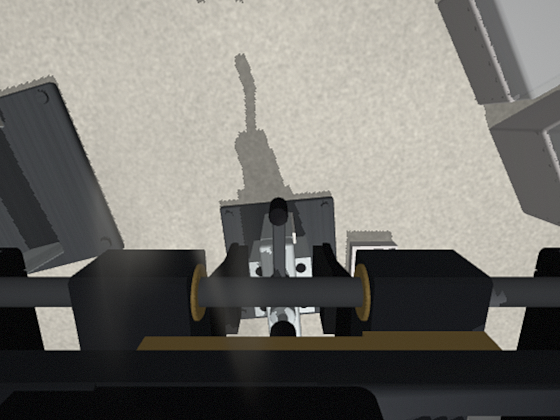

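View pics/side9.png

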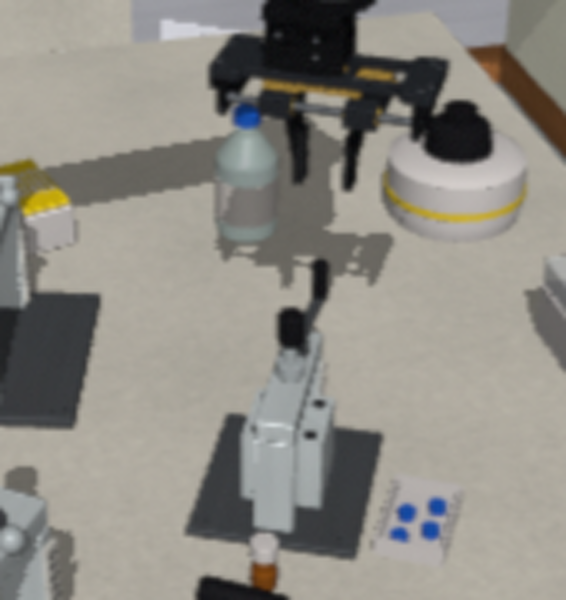

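The pin sits at wrist (278,210) and side (326,199), which matches the prediction for 1.38 rad. The knob rows are unchanged and nothing touches the gauge, so I'm handing in.

```bash
python3 -c "
from cell import env
print(env.sign_off())"
```

```text
the job is handed in; nothing more can be done
None
```

I lowered the rod of the smallest gauge until its spring foot rested on the well bottom, then swung the clamp lever to its stop and let go. I handed the job in at about 26 s, and no verdict was reported.

- **Foot on the bottom:** the upward force on the tool rose from about 0.8 N to 4.0 N over the last 2–3 mm. That puts the foot at roughly 3 N (about 2 mm of spring), below the 4.5 N at which it would give way and the 10 N jam limit.
- **Foot still resting after release and locking:** in the side view the knob was at the same height, within about a pixel (3–4 mm), before release, after release and after clamping. I did not measure the foot's pressure again after locking.
- **Clamp locked:** the lever stopped moving at about 1.38 rad with roughly 8 N of push against it. After I let go, the pin was where it should be for 1.38 rad in both the wrist and side views.
- **Clear of the gauge:** the gripper was open and well above the lever when I handed in, with no force on the tool beyond noise.
- **Other things on the bench:** in the last side view, the vial, driver handle and caps tray had not moved. I did not take a final top view, so I did not re-check the rack, beaker or other bench items.
- **Side force:** the gripper was slightly off centre on the knob, which put 5–6.5 N of side force on it while lowering. This went away on release.

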